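Line up hot-air nozzles by size on the storage rail

ROBOT

A 6-joint arm with a two-finger parallel gripper is mounted at the origin on the work surface. World frame = base frame: x ahead of the robot, y to its left, z up, the work surface at z = 0. Lengths are in m, angles in rad, forces in N, time in s.
With the tool pointing down it reaches from about 0.275 to 0.725 m from the base axis. Payload 5.6 kg.
Tool frame: the origin (TCP) lies on the front face of the gripper's body, between the roots of the fingers; the fingertips stand 73 mm ahead of it and the grasp point (between the pads) lies 54 mm ahead of it; z points along the fingers, y is the direction in which the jaws open and shut (so a half turn about z gives the same grasp; the last joint's range is limited). The gripper opens to 85 mm and grips with 20 to 120 N. Pads are 22 mm wide; open, the fingers measure 114 mm over their backs; the gripper's body (76 mm by 85 mm) begins 54 mm behind the grasp point. The pads swing forward as they close: fully open they stand 13 mm farther back than shut.
Start: joints at [-1.029, 0.255, 0.108, 0, -1.424, -0.285], TCP at [0.14, -0.532, 0.304] pointing down, gripper open.
Joint ranges: [-2.95, 2.95], [-1.21, 1.97], [-1.09, 1.5], [-2.87, 1.71], [-2.94, -0.07], [-3.05, 3.05]. Speed limits (rad/s): [2.57, 2.57, 3.14, 3.14, 3.14, 3.14].

INTERFACE

Orientations are given as a unit quaternion [x, y, z, w].
In Python, from workcell import observe, snapshot, camera_model, finish_job gives the robot as it stands.
- The arm moves only by the shell command python3 -m pendant 'ROWS'. ROWS is JSON, a list of rows, each an object of numbers: "dx", "dy", "dz": the shift along the tool's x, y, z in m; "ax", "ay", "az": the turn, a rotation vector about the tool's x, y, z in degrees; "hand": the opening, from -1 (shut) to 1 (fully open), so that 0 is half open. A call has 1 to 8 rows; each row shifts and turns the commanded pose from where the row before left it, along the tool's axes as they then stand; what a row does not reach is not made up. A row lasts 1/10 s, in which the tool goes at most 50 mm and 8.59 degrees, less where a joint would pass 70% of its speed; a pose out of reach is approached as far as the arm can. A call is refused whole if a number of a shift passes 0.05 or a number of a turn 8.59, either way. A call with a gripper value outside its range is refused whole. The fingers move at their own pace and stop on an object; the grip force is fixed at half the most. Time passes only in rows, so rows that do not move let the fingers close. It gives the time, the measured TCP pose, the force and the opening at its end, in the units of the state.
- observe(): the state, without advancing time (a new reading comes with each control period).
- snapshot(name): name is "scene" or "top" or "wrist"; returns the picture (400x640x3 uint8, red, green, blue); there is no depth.
- camera_model(name): a dict with "fx", "fy", "cx", "cy" (pixels), "origin" and "rotation" of the camera in the world; the wrist camera has in their place "tool_from_camera" (4x4, takes a point from camera to tool coordinates, whose origin is the TCP and whose axes are the flange's). Camera axes: x right, y down, z forward; pixel columns grow to the right and rows downward; lengths in m; the calibration is good to about 2 mm. A picture is of the moment at which its call begins: read the wrist's pose just before it. camera_model takes no time and is no camera call.
- finish_job(): hands the job in, once; it reports no verdict.
The state is a dict: "time_s": time; "joint_positions": joint angles; "qvel": joint speeds; "joint_efforts": joint torques, N m; "ee_pos": TCP position; "tcp_rot": TCP orientation; "force": force on the tool from outside, world axes, zero at the start; "ft_torque": the same for the moment, N m; "width": finger opening in m.
Only numpy, scipy, OpenCV 4.12 (cv2) and the standard library are available. Lean on these libraries where they do the work, as an engineer would, in place of code of your own. Each camera call takes 0.05 s, during which the arm holds its last target.

TASK

Put the four hot-air nozzles away on the storage rail: stand one upright, foot down, in the middle of each black pad, in order of height, with the shortest next to the tall end post and the tallest farthest from it. Do not let any nozzle topple over.

Things in the scene. Friction and masses are not known exactly. Their poses are not given: they have to be found in the camera images.
- nozzle_short: The shortest and thinnest of four loose bare-steel hot-air nozzles: a round barrel 14 mm in diameter rising from a round foot flange 28 mm in diameter and 6 mm thick, 40 mm tall over all, with a dark bore at the top. A small dark clamp lug sticks out of the flange by 4 mm. Stands on its flange on the bench at the start. Origin: centre of the underside; z up along the barrel.
- nozzle_medium: The second shortest of four loose bare-steel hot-air nozzles: a round barrel 22 mm in diameter rising from a round foot flange 36 mm in diameter and 6 mm thick, 55 mm tall over all, with a dark bore at the top. A small dark clamp lug sticks out of the flange by 4 mm. Stands on its flange on the bench at the start. Origin: centre of the underside; z up along the barrel.
- nozzle_long: The second tallest of four loose bare-steel hot-air nozzles: a round barrel 30 mm in diameter rising from a round foot flange 44 mm in diameter and 6 mm thick, 70 mm tall over all, with a dark bore at the top. A small dark clamp lug sticks out of the flange by 4 mm. Stands on its flange on the bench at the start. Origin: centre of the underside; z up along the barrel.
- nozzle_longest: The tallest and widest of four loose bare-steel hot-air nozzles: a round barrel 38 mm in diameter rising from a round foot flange 52 mm in diameter and 6 mm thick, 85 mm tall over all, with a dark bore at the top. A small dark clamp lug sticks out of the flange by 4 mm. Stands on its flange on the bench at the start. Origin: centre of the underside; z up along the barrel.
- pad_a: One of four identical black rubber discs, 60 mm in diameter and 3 mm thick, fixed in a straight row at 75 mm spacing on a flat aluminium rail (68 mm wide, 385 mm long, 12 mm high) that lies on the bench. Which of the pads has which place in the row changes from start to start. Origin: centre of its underside, 12 mm above the bench; its top is 15 mm above the bench. Its own y axis runs along the rail, x across it.
- pad_b: One of four identical black rubber discs, 60 mm in diameter and 3 mm thick, fixed in a straight row at 75 mm spacing on a flat aluminium rail (68 mm wide, 385 mm long, 12 mm high) that lies on the bench. Which of the pads has which place in the row changes from start to start. Origin: centre of its underside, 12 mm above the bench; its top is 15 mm above the bench. Its own y axis runs along the rail, x across it.
- pad_c: One of four identical black rubber discs, 60 mm in diameter and 3 mm thick, fixed in a straight row at 75 mm spacing on a flat aluminium rail (68 mm wide, 385 mm long, 12 mm high) that lies on the bench. Which of the pads has which place in the row changes from start to start. Origin: centre of its underside, 12 mm above the bench; its top is 15 mm above the bench. Its own y axis runs along the rail, x across it.
- pad_d: One of four identical black rubber discs, 60 mm in diameter and 3 mm thick, fixed in a straight row at 75 mm spacing on a flat aluminium rail (68 mm wide, 385 mm long, 12 mm high) that lies on the bench. Which of the pads has which place in the row changes from start to start. Origin: centre of its underside, 12 mm above the bench; its top is 15 mm above the bench. Its own y axis runs along the rail, x across it.
- end_post: Thin dark steel post with a ball head, 65 mm tall and 18 mm across the ball, fixed upright on the rail at one end of the row, 61.5 mm from the centre of the nearest pad and in line with the pads. Which end it stands at changes from start to start (the other end has only a low block 8 mm high, 40 mm across the rail). Origin: centre of its foot, 12 mm above the bench.
Not all that is in view belongs to the job. What is shaped like the nozzle_medium but yellow is not meant.

How it is judged:
At the end, for the whole second after the job is handed in: Each nozzle stands released, at rest and upright (within 0.1 rad) on a pad, its centre within 12 mm of the pad's centre, its underside 12 to 19 mm above the bench; counted from the end post the order is shortest, second shortest, second tallest, tallest ((horizontal distance between nozzle_short and pad_a below 0.012 m or horizontal distance between nozzle_short and pad_b below 0.012 m or horizontal distance between nozzle_short and pad_c below 0.012 m or horizontal distance between nozzle_short and pad_d below 0.012 m) and horizontal distance between nozzle_short and end_post between 0.0315 and 0.0915 m and height (world z) of nozzle_short between 0.012 and 0.019 m and angle between each of nozzle_short, nozzle_medium, nozzle_long, nozzle_longest's own z axis and vertical below 0.1 rad and linear speed of each of nozzle_short, nozzle_medium, nozzle_long, nozzle_longest below 0.02 m/s and angular speed of each of nozzle_short, nozzle_medium, nozzle_long, nozzle_longest below 0.2 rad/s and (horizontal distance between nozzle_medium and pad_a below 0.012 m or horizontal distance between nozzle_medium and pad_b below 0.012 m or horizontal distance between nozzle_medium and pad_c below 0.012 m or horizontal distance between nozzle_medium and pad_d below 0.012 m) and horizontal distance between nozzle_medium and end_post between 0.1065 and 0.1665 m and height (world z) of nozzle_medium between 0.012 and 0.019 m and (horizontal distance between nozzle_long and pad_a below 0.012 m or horizontal distance between nozzle_long and pad_b below 0.012 m or horizontal distance between nozzle_long and pad_c below 0.012 m or horizontal distance between nozzle_long and pad_d below 0.012 m) and horizontal distance between nozzle_long and end_post between 0.1815 and 0.2415 m and height (world z) of nozzle_long between 0.012 and 0.019 m and (horizontal distance between nozzle_longest and pad_a below 0.012 m or horizontal distance between nozzle_longest and pad_b below 0.012 m or horizontal distance between nozzle_longest and pad_c below 0.012 m or horizontal distance between nozzle_longest and pad_d below 0.012 m) and horizontal distance between nozzle_longest and end_post between 0.2565 and 0.3165 m and height (world z) of nozzle_longest between 0.012 and 0.019 m); the robot touches nothing.
It fails at once if a nozzle is knocked over or tipped by more than 0.8 rad (angle between any of nozzle_short, nozzle_medium, nozzle_long, nozzle_longest's own z axis and vertical above 0.8 rad).
It also fails if it takes over 102 s, if anything falls off the work surface, if the arm or the gripper's body presses on something with over 40 N, if the wrist force passes 120 N, or if a joint passes its speed limit or range.

## Working session

There is one attempt and no reset: what is moved stays moved. The work goes in short steps, Python scripts to look and compute and a shell command to move; the robot and the scene stay as the last step left them, time stands still between calls to the robot, and variables do not carry over. Pictures are saved under pics/ and viewed, and the job is handed in when it is done.

```bash
mkdir -p pics; ls; python3 - <<'E'
from workcell import observe, snapshot, camera_model
import cv2
print(observe())
for n in ("scene","top","wrist"):
    print(n,camera_model(n))
    cv2.imwrite(f"pics/{n}0.png",snapshot(n)[:,:,::-1])
E
```

```text
pics
{'time_s': 0.0, 'joint_positions': array([-1.02941693e+00,  2.55776833e-01,  1.07017484e-01, -4.94642130e-04,
       -1.42389227e+00, -2.84611437e-01]), 'qvel': array([ 0.00032141, -0.00054085,  0.00119629,  0.00109473, -0.00130051,
       -0.00133403]), 'joint_efforts': array([ 6.77910430e-04, -3.86630094e+01,  2.37945503e+01,  5.36491156e+00,
       -5.98737286e-03,  4.45873482e-06]), 'ee_pos': array([ 0.13966262, -0.53161091,  0.30298201]), 'tcp_rot': array([-1.27995400e-01,  9.91774298e-01,  9.47834521e-04, -1.48259623e-04]), 'force': array([-0.2280298 , -0.42145681, -0.49963083]), 'ft_torque': array([-0.01812934,  0.04094977, -0.00326785]), 'width': 0.08564247194155908}
scene {'fx': 371.58173734956097, 'fy': 371.58173734956097, 'cx': 316.0776411067247, 'cy': 199.41234208207285, 'origin': array([0.72793985, 0.31012267, 0.56786201]), 'rotation': array([ 0.2793441 ,  0.90396797, -0.30796089, -0.09984423])}
top {'fx': 376.09251741480307, 'fy': 376.09251741480307, 'cx': 315.56311929457036, 'cy': 206.1550991860169, 'origin': array([0.42958725, 0.00449319, 0.88792232]), 'rotation': array([ 0.71697342, -0.69654075,  0.02769947, -0.00358216])}
wrist {'fx': 304.54884041602514, 'fy': 304.54884041602514, 'cx': 320.8214643037624, 'cy': 194.59891416102454, 'tool_from_camera': array([[-1.47819923e-03, -9.56910178e-01, -2.90380314e-01,
         7.37329984e-02],
       [ 9.99998826e-01, -1.53138552e-03, -4.40770443e-05,
        -1.50196412e-03],
       [-4.02506436e-04, -2.90380038e-01,  9.56911319e-01,
        -7.02287792e-02],
       [ 0.00000000e+00,  0.00000000e+00,  0.00000000e+00,
         1.00000000e+00]])}
```

View pics/top0.png

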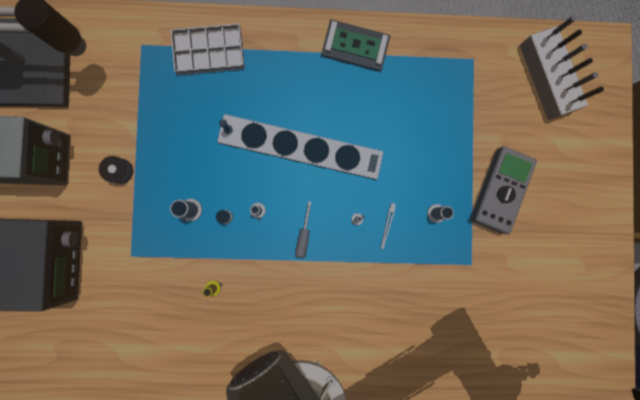

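View pics/scene0.png

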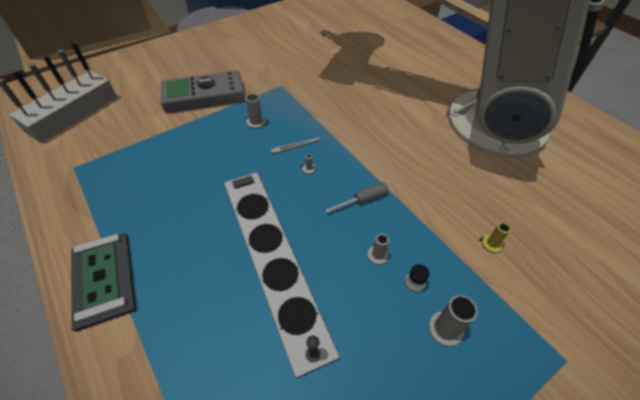

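View pics/wrist0.png

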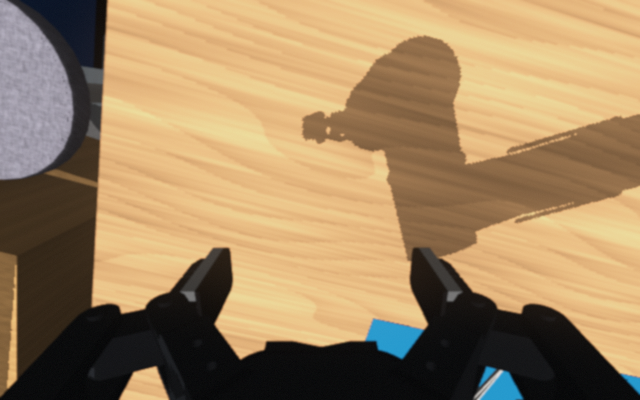

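```bash
python3 - <<'E'
import cv2
t=cv2.imread("pics/top0.png")
a=cv2.resize(t[190:250,160:290],None,fx=6,fy=6,interpolation=cv2.INTER_CUBIC)
b=cv2.resize(t[190:250,340:470],None,fx=6,fy=6,interpolation=cv2.INTER_CUBIC)
cv2.imwrite("pics/cab.png",cv2.convertScaleAbs(cv2.vconcat([a,b])[:600],alpha=1.6))
c=cv2.resize(t[105:190,210:395],None,fx=4,fy=4,interpolation=cv2.INTER_CUBIC)
cv2.imwrite("pics/cc.png",cv2.convertScaleAbs(c,alpha=2))
E
python3 - <<'E'
import cv2
s=cv2.imread("pics/cab.png");print(s.shape)
E
cat > h.py <<'E'
import numpy as np
from scipy.spatial.transform import Rotation as R
from workcell import camera_model, observe
def ray(name,u,v,z,st=None,m=None):
    m=m or camera_model(name)
    d=np.array([(u-m['cx'])/m['fx'],(v-m['cy'])/m['fy'],1])
    if name=='wrist':
        T=m['tool_from_camera'];W=R.from_quat(st['tcp_rot']).as_matrix()
        o=np.array(st['ee_pos'])+W@T[:3,3];d=W@T[:3,:3]@d
    else:
        o=np.array(m['origin']);d=R.from_quat(m['rotation']).as_matrix()@d
    return o+d*(z-o[2])/d[2]
E
```

```text
(600, 780, 3)
```

View pics/cab.png

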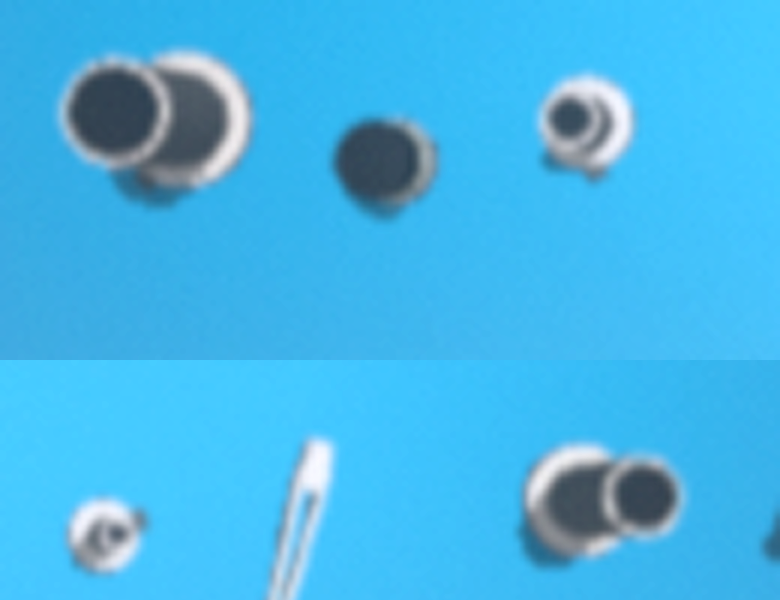

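View pics/cc.png

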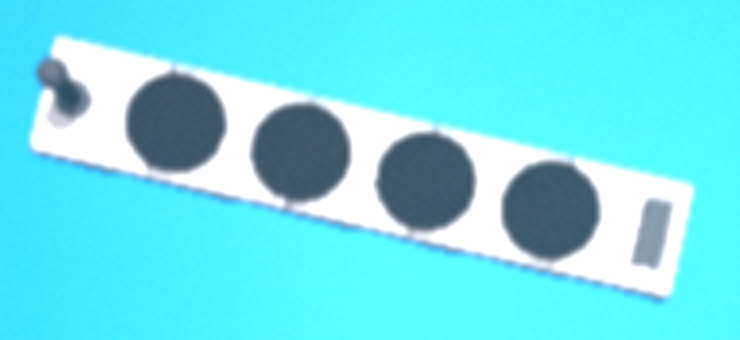

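```bash
python3 - <<'E'
from h import *
f=lambda x,o,s:(x+.5)/s-.5+o
N={'longest':((183,119),(114,113),160,0,.085),'medium':((587,123),(571,117),160,0,.055),'short':((104,537),(118,533),340,360,.04),'long':((582,500),(643,496),340,360,.07)}
for n,(a,b,ox,oy,h) in N.items():
    for p,z in((a,.006),(b,h)):
        print(n,z,ray('top',f(p[0],ox,6),f(p[1]-oy,190,6),z)[:2].round(4))
P=[ray('top',f(x,210,4),f(y,105,4),.015)[:2] for x,y in((176,122),(301,152),(426,181),(550,210))]
P=np.array(P);print(P.round(4),np.linalg.norm(np.diff(P,axis=0),axis=1)); d=P[3]-P[0];print(np.degrees(np.arctan2(d[1],d[0])))
# base of post: distance
print(ray('top',f(68,210,4),f(102,105,4),.012)[:2])
print(ray('top',f(355,160,6),f(160,190,6),.03)[:2],ray('top',303,240,0),ray('top',308,205,0),ray('top',383,247,0),ray('top',392,207,0))
E
```

```text
longest 0.006 [0.4529 0.266 ]
longest 0.085 [0.4522 0.2667]
medium 0.006 [0.4559 0.1105]
medium 0.055 [0.4564 0.1105]
short 0.006 [ 0.4415 -0.1233]
short 0.04 [ 0.4427 -0.1236]
long 0.006 [ 0.4615 -0.3128]
long 0.07 [ 0.4614 -0.3124]
[[ 0.63    0.1243]
 [ 0.615   0.0511]
 [ 0.6005 -0.0224]
 [ 0.5859 -0.0955]] [0.07470951 0.07488031 0.07461656]
-101.34850307252023
[0.64021134 0.18777191]
[0.43865957 0.19411476] [0.38880259 0.00206263 0.        ] [ 0.47154891 -0.00730159  0.        ] [ 0.37730875 -0.18770427  0.        ] [ 0.47273768 -0.20735346  0.        ]
```

```bash
cat > d.py <<'E'
# usage: d.py x y z : tool-frame delta from the measured pose, and yaw/tilt error
import sys
from h import *
s=observe();W=R.from_quat(s['tcp_rot']).as_matrix()
yaw=np.degrees(np.arctan2(W[1,1],W[0,1]))
print('t',round(s['time_s'],2),'pos',s['ee_pos'].round(4),'yaw',round(yaw,2),'z',W[:,2].round(4),'w',round(s['width'],4),'F',s['force'].round(1))
if len(sys.argv)>1:
    p=np.array(list(map(float,sys.argv[1:4])))
    print('tool delta mm',(W.T@(p-s['ee_pos'])*1e3).round(1))
Rd=np.column_stack([[-.1967,-.9805,0],[-.9805,.1967,0],[0,0,-1]])
print('turn deg',np.degrees(R.from_matrix(W.T@Rd).as_rotvec()).round(2), 'q',s['joint_positions'].round(2))
E
python3 -m pendant '[{"az":-8.5,"hand":1},{"az":-8.5},{"az":-8.5},{"az":-8.5},{"az":-8.5},{"az":-8.5},{"az":-8.5},{"az":-4.5}]'; python3 d.py 0.442 -0.1235 0.2
```

```text
t 0.15 pos [ 0.1397 -0.5317  0.3032] yaw 104.71 z [-5.0e-04  1.4e-03 -1.0e+00] w 0.0855 F [-0.2 -0.4 -1. ]
tool delta mm [-396.1  317.9  103.6]
turn deg [ 8.000e-02  4.000e-02 -6.395e+01] q [-1.03  0.26  0.11 -0.   -1.42 -0.28]schema error: expected keys dx, dy, dz, ax, ay, az, hand
```

```bash
python3 -m pendant '[{"dx":0,"dy":0,"dz":0,"ax":0,"ay":0,"az":-8.5,"hand":1},{"dx":0,"dy":0,"dz":0,"ax":0,"ay":0,"az":-8.5,"hand":1},{"dx":0,"dy":0,"dz":0,"ax":0,"ay":0,"az":-8.5,"hand":1},{"dx":0,"dy":0,"dz":0,"ax":0,"ay":0,"az":-8.5,"hand":1},{"dx":0,"dy":0,"dz":0,"ax":0,"ay":0,"az":-8.5,"hand":1},{"dx":0,"dy":0,"dz":0,"ax":0,"ay":0,"az":-8.5,"hand":1},{"dx":0,"dy":0,"dz":0,"ax":0,"ay":0,"az":-8.5,"hand":1},{"dx":0,"dy":0,"dz":0,"ax":0,"ay":0,"az":-4.5,"hand":1}]'; python3 d.py 0.442 -0.1235 0.2
```

```text
time_s: 0.95
ee_pos: [0.1397, -0.5318, 0.3035]
tcp_rot: [-0.636, 0.772, 0.0, 0.0]
force: [0.1, 0.6, -0.2]
width: 0.0856
t 0.95 pos [ 0.1397 -0.5318  0.3035] yaw 169.01 z [-3.e-04  8.e-04 -1.e+00] w 0.0856 F [ 0.1  0.6 -0.2]
tool delta mm [-458.4 -219.   103.7]
turn deg [0.02 0.04 0.35] q [-1.03  0.26  0.11 -0.   -1.42  0.84]
```

```bash
python3 -m pendant '[{"dx":-0.044,"dy":-0.021,"dz":0,"ax":0,"ay":0,"az":0,"hand":1},{"dx":-0.044,"dy":-0.021,"dz":0,"ax":0,"ay":0,"az":0,"hand":1},{"dx":-0.044,"dy":-0.021,"dz":0,"ax":0,"ay":0,"az":0,"hand":1},{"dx":-0.044,"dy":-0.021,"dz":0,"ax":0,"ay":0,"az":0,"hand":1},{"dx":-0.044,"dy":-0.021,"dz":0,"ax":0,"ay":0,"az":0,"hand":1},{"dx":-0.044,"dy":-0.021,"dz":0,"ax":0,"ay":0,"az":0,"hand":1},{"dx":-0.044,"dy":-0.021,"dz":0,"ax":0,"ay":0,"az":0,"hand":1},{"dx":-0.044,"dy":-0.021,"dz":0,"ax":0,"ay":0,"az":0,"hand":1}]'; python3 d.py 0.442 -0.1235 0.2
```

```text
time_s: 1.75
ee_pos: [0.3739, -0.2177, 0.3039]
tcp_rot: [-0.634, 0.773, -0.0, 0.0]
force: [1.4, -1.5, 0.6]
width: 0.0851
t 1.75 pos [ 0.3739 -0.2177  0.3039] yaw 168.72 z [ 3.e-04  1.e-04 -1.e+00] w 0.0851 F [ 1.4 -1.5  0.6]
tool delta mm [-105.7  -48.3  104. ]
turn deg [-0.02  0.01  0.06] q [-0.16  0.02 -0.17 -0.   -1.38 -0.03]
```

```bash
python3 -m pendant '[{"dx":-0.035,"dy":-0.016,"dz":0.03,"ax":0,"ay":0,"az":0,"hand":1},{"dx":-0.035,"dy":-0.016,"dz":0.03,"ax":0,"ay":0,"az":0,"hand":1},{"dx":-0.035,"dy":-0.016,"dz":0.03,"ax":0,"ay":0,"az":0,"hand":1},{"dx":0,"dy":0,"dz":0,"ax":0,"ay":0,"az":0,"hand":1}]'; python3 d.py 0.442 -0.1235 0.09
python3 - <<'E'
from workcell import snapshot
import cv2
cv2.imwrite("pics/w1.png",snapshot('wrist')[:,:,::-1])
E
```

```text
time_s: 2.15
ee_pos: [0.4406, -0.123, 0.2095]
tcp_rot: [-0.635, 0.772, 0.003, -0.002]
force: [-0.3, -1.1, -0.0]
width: 0.0853
t 2.15 pos [ 0.4406 -0.123   0.2095] yaw 168.89 z [-0.0076  0.0014 -1.    ] w 0.0853 F [-0.3 -1.1 -0. ]
tool delta mm [  0.2  -2.4 119.5]
turn deg [ 0.44 -0.01  0.24] q [ 0.07  0.13 -0.29 -0.   -1.15 -0.26]
```

View pics/w1.png

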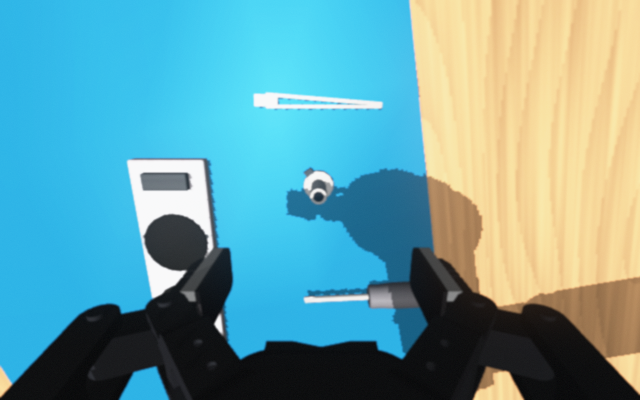

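```bash
python3 - <<'E'
from h import *
s=observe()
print(s['ee_pos'],ray('wrist',319,184,.006,s),ray('wrist',318,197,.04,s),'pad4',ray('wrist',176,242,.015,s))
E
python3 d.py 0.4425 -0.1235 0.085
```

```text
[ 0.44061355 -0.12449885  0.21164581] [ 0.44182697 -0.12673875  0.006     ] [ 0.44306008 -0.124786    0.04      ] pad4 [ 0.58702674 -0.0995262   0.015     ]
t 2.2 pos [ 0.4406 -0.1245  0.2116] yaw 168.89 z [-5.1e-03  2.0e-04 -1.0e+00] w 0.0852 F [-0.  -0.7  0.8]
tool delta mm [ -1.4  -2.3 126.6]
turn deg [ 0.29 -0.05  0.23] q [ 0.07  0.13 -0.29 -0.   -1.16 -0.26]
```

```bash
python3 -m pendant '[{"dx":-0.001,"dy":-0.002,"dz":0.04,"ax":0,"ay":0,"az":0,"hand":1},{"dx":0,"dy":0,"dz":0.04,"ax":0,"ay":0,"az":0,"hand":1},{"dx":0,"dy":0,"dz":0.03,"ax":0,"ay":0,"az":0,"hand":1},{"dx":0,"dy":0,"dz":0.016,"ax":0,"ay":0,"az":0,"hand":1},{"dx":0,"dy":0,"dz":0,"ax":0,"ay":0,"az":0,"hand":1},{"dx":0,"dy":0,"dz":0,"ax":0,"ay":0,"az":0,"hand":1}]'; python3 d.py 0.4425 -0.1245 0.085
```

```text
time_s: 2.8
ee_pos: [0.4436, -0.1261, 0.089]
tcp_rot: [-0.634, 0.773, -0.001, 0.0]
force: [-0.4, -0.7, -0.6]
width: 0.0855
t 2.8 pos [ 0.4436 -0.1261  0.089 ] yaw 168.7 z [ 1.3e-03 -4.0e-04 -1.0e+00] w 0.0855 F [-0.4 -0.7 -0.6]
tool delta mm [-1.3  1.4  4. ]
turn deg [-0.08 -0.01  0.04] q [ 0.06  0.27 -0.47  0.   -0.83 -0.26]
```

```bash
python3 -m pendant '[{"dx":-0.001,"dy":0.001,"dz":0.003,"ax":0,"ay":0,"az":0,"hand":0},{"dx":0,"dy":0,"dz":0,"ax":0,"ay":0,"az":0,"hand":-0.5},{"dx":0,"dy":0,"dz":0,"ax":0,"ay":0,"az":0,"hand":-0.7},{"dx":0,"dy":0,"dz":0,"ax":0,"ay":0,"az":0,"hand":-1},{"dx":0,"dy":0,"dz":0,"ax":0,"ay":0,"az":0,"hand":-1},{"dx":0,"dy":0,"dz":0,"ax":0,"ay":0,"az":0,"hand":-1},{"dx":0,"dy":0,"dz":0,"ax":0,"ay":0,"az":0,"hand":-1},{"dx":0,"dy":0,"dz":0,"ax":0,"ay":0,"az":0,"hand":-1}]'; python3 d.py 0.4425 -0.1245 0.085
```

```text
time_s: 3.6
ee_pos: [0.4427, -0.1243, 0.0853]
tcp_rot: [-0.634, 0.773, -0.0, 0.0]
force: [-0.7, 1.0, 5.3]
width: 0.0119
t 3.6 pos [ 0.4427 -0.1243  0.0853] yaw 168.73 z [ 7.e-04 -2.e-04 -1.e+00] w 0.0119 F [-0.7  1.   5.3]
tool delta mm [0.2 0.1 0.3]
turn deg [-0.04 -0.    0.07] q [ 0.07  0.27 -0.48  0.   -0.82 -0.27]
```

```bash
python3 -m pendant '[{"dx":0,"dy":0,"dz":-0.01,"ax":0,"ay":0,"az":0,"hand":-1},{"dx":0,"dy":0,"dz":-0.02,"ax":0,"ay":0,"az":0,"hand":-1},{"dx":0,"dy":0,"dz":-0.02,"ax":0,"ay":0,"az":0,"hand":-1},{"dx":0,"dy":0,"dz":0,"ax":0,"ay":0,"az":0,"hand":-1}]'; python3 d.py 0.4425 -0.1245 0.085
python3 - <<'E'
from workcell import snapshot
import cv2
cv2.imwrite("pics/w2.png",snapshot('wrist')[:,:,::-1])
s=snapshot('scene')[:,:,::-1];cv2.imwrite("pics/s2.png",cv2.resize(s[50:250,200:440],None,fx=3,fy=3))
E
```

```text
time_s: 4.0
ee_pos: [0.4439, -0.1244, 0.1377]
tcp_rot: [-0.634, 0.773, -0.002, 0.002]
force: [0.6, 0.1, -0.7]
width: 0.0122
t 4.0 pos [ 0.4439 -0.1244  0.1377] yaw 168.74 z [ 5.2e-03 -4.0e-04 -1.0e+00] w 0.0122 F [ 0.6  0.1 -0.7]
tool delta mm [ 0.4  1.7 52.7]
turn deg [-0.3   0.04  0.09] q [ 0.07  0.2  -0.41  0.   -0.95 -0.27]
```

View pics/w2.png

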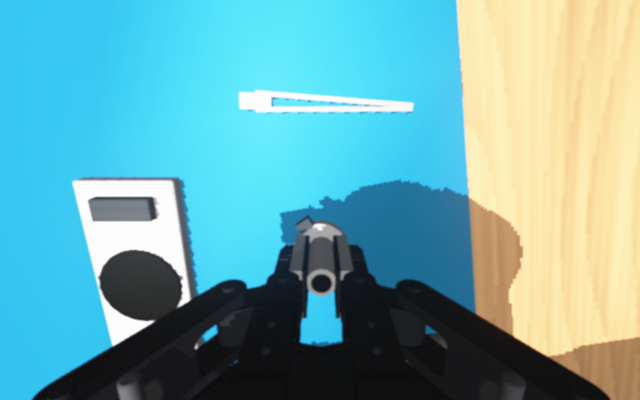

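View pics/s2.png

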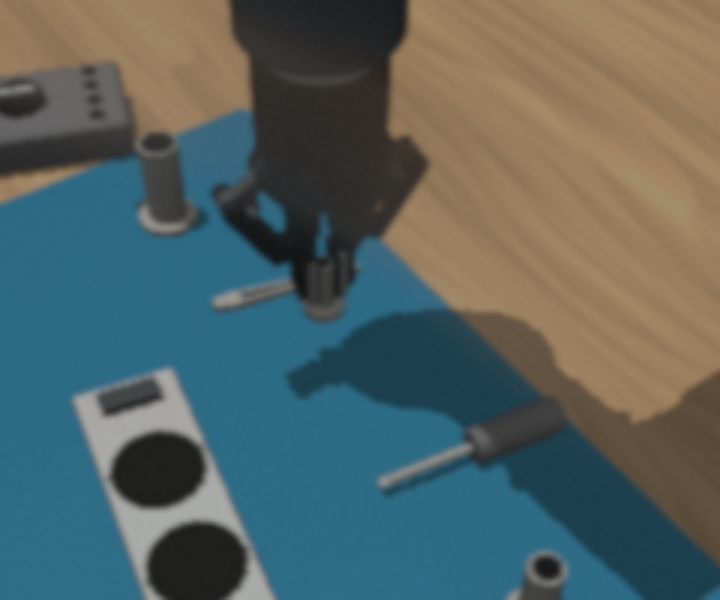

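```bash
python3 - <<'E'
from h import *
s=observe();print(s['ee_pos'],ray('wrist',321,282,s['ee_pos'][2]-.0453,s))
E
python3 d.py 0.63 0.1243 0.15
```

```text
[ 0.44234818 -0.12419988  0.13516452] [ 0.44323806 -0.12484397  0.08986452]
t 4.1 pos [ 0.4423 -0.1242  0.1352] yaw 168.7 z [ 8.e-04  4.e-04 -1.e+00] w 0.0117 F [-0.3 -0.8 -0.7]
tool delta mm [-280.5 -135.3  -14.6]
turn deg [-0.04  0.03  0.04] q [ 0.07  0.21 -0.41 -0.   -0.95 -0.27]
```

```bash
python3 -m pendant '[{"dx":-0.02,"dy":-0.01,"dz":-0.02,"ax":0,"ay":0,"az":0,"hand":-1},{"dx":-0.04,"dy":-0.019,"dz":0,"ax":0,"ay":0,"az":0,"hand":-1},{"dx":-0.04,"dy":-0.019,"dz":0,"ax":0,"ay":0,"az":0,"hand":-1},{"dx":-0.045,"dy":-0.022,"dz":0,"ax":0,"ay":0,"az":0,"hand":-1},{"dx":-0.045,"dy":-0.022,"dz":0,"ax":0,"ay":0,"az":0,"hand":-1},{"dx":-0.04,"dy":-0.019,"dz":0,"ax":0,"ay":0,"az":0,"hand":-1},{"dx":-0.03,"dy":-0.015,"dz":0,"ax":0,"ay":0,"az":0,"hand":-1},{"dx":-0.02,"dy":-0.009,"dz":0,"ax":0,"ay":0,"az":0,"hand":-1}]';python3 -m pendant '[{"dx":0,"dy":0,"dz":0,"ax":0,"ay":0,"az":0,"hand":-1},{"dx":0,"dy":0,"dz":0,"ax":0,"ay":0,"az":0,"hand":-1}]'; python3 d.py 0.63 0.1243 0.15
python3 - <<'E'
from workcell import snapshot
import cv2
cv2.imwrite("pics/w3.png",snapshot('wrist')[:,:,::-1])
E
```

```text
time_s: 4.9
ee_pos: [0.63, 0.1258, 0.1529]
tcp_rot: [-0.635, 0.773, 0.001, -0.001]
force: [1.2, 0.3, -0.2]
width: 0.012
time_s: 5.1
ee_pos: [0.6288, 0.1238, 0.1533]
tcp_rot: [-0.634, 0.773, 0.001, -0.001]
force: [-0.2, 0.2, -0.6]
width: 0.012
t 5.1 pos [0.6288 0.1238 0.1533] yaw 168.74 z [-2.8e-03 -9.0e-04 -1.0e+00] w 0.012 F [-0.2  0.2 -0.6]
tool delta mm [-0.8 -1.1  3.3]
turn deg [ 0.15 -0.08  0.08] q [ 0.44  0.51  0.1  -0.   -1.16 -0.63]
```

View pics/w3.png

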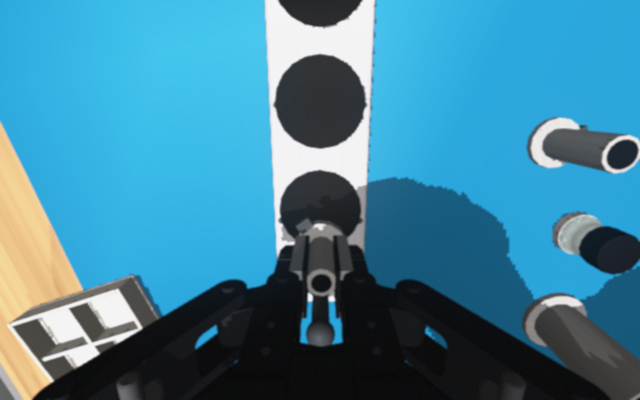

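```bash
python3 - <<'E'
from h import *
s=observe();print(s['ee_pos'],ray('wrist',321,100.5,.015,s), 'want .615 .0511')
for u,v in((320,170),(279,213),(361,213)):print(ray('wrist',u,v,.015,s))
E
python3 d.py 0.63 0.1243 0.102
```

```text
[0.62868536 0.12319145 0.15378762] [0.61419311 0.04817726 0.015     ] want .615 .0511
[0.62405066 0.09362477 0.015     ]
[0.65975554 0.11909627 0.015     ]
[0.6010254  0.13097925 0.015     ]
t 5.15 pos [0.6287 0.1232 0.1538] yaw 168.7 z [-2.2e-03 -8.0e-04 -1.0e+00] w 0.012 F [-0.9 -0.6 -0.1]
tool delta mm [-1.4 -1.2 51.8]
turn deg [ 0.12 -0.07  0.04] q [ 0.44  0.51  0.1  -0.   -1.16 -0.63]
```

```bash
python3 -m pendant '[{"dx":-0.001,"dy":-0.001,"dz":0.02,"ax":0,"ay":0,"az":0,"hand":-1},{"dx":0,"dy":0,"dz":0.016,"ax":0,"ay":0,"az":0,"hand":-1},{"dx":0,"dy":0,"dz":0.01,"ax":0,"ay":0,"az":0,"hand":-1},{"dx":0,"dy":0,"dz":0.004,"ax":0,"ay":0,"az":0,"hand":-1},{"dx":0,"dy":0,"dz":0,"ax":0,"ay":0,"az":0,"hand":-1},{"dx":0,"dy":0,"dz":0,"ax":0,"ay":0,"az":0,"hand":-1}]'; python3 d.py 0.63 0.124 0.1005
```

```text
time_s: 5.75
ee_pos: [0.631, 0.1244, 0.1058]
tcp_rot: [-0.634, 0.773, -0.0, 0.001]
force: [0.4, 0.1, -0.7]
width: 0.0119
t 5.75 pos [0.631  0.1244 0.1058] yaw 168.71 z [ 1.3e-03  3.0e-04 -1.0e+00] w 0.0119 F [ 0.4  0.1 -0.7]
tool delta mm [0.6 0.9 5.3]
turn deg [-0.07  0.03  0.05] q [ 0.44  0.55  0.04  0.   -1.06 -0.63]
```

```bash
python3 -m pendant '[{"dx":0,"dy":0.001,"dz":0.003,"ax":0,"ay":0,"az":0,"hand":-1},{"dx":0,"dy":0,"dz":0.002,"ax":0,"ay":0,"az":0,"hand":-1},{"dx":0,"dy":0,"dz":0,"ax":0,"ay":0,"az":0,"hand":-1},{"dx":0,"dy":0,"dz":0,"ax":0,"ay":0,"az":0,"hand":-1}]'; python3 d.py 0.63 0.124 0.1005
```

```text
time_s: 6.15
ee_pos: [0.6298, 0.1248, 0.1004]
tcp_rot: [-0.634, 0.773, -0.0, 0.0]
force: [-1.9, 0.6, 1.9]
width: 0.0121
t 6.15 pos [0.6298 0.1248 0.1004] yaw 168.73 z [ 6.e-04  2.e-04 -1.e+00] w 0.0121 F [-1.9  0.6  1.9]
tool delta mm [ 0.8 -0.4 -0.1]
turn deg [-0.03  0.02  0.07] q [ 0.44  0.56  0.04  0.   -1.05 -0.64]
```

```bash
python3 -m pendant '[{"dx":0,"dy":0,"dz":0,"ax":0,"ay":0,"az":0,"hand":-0.5},{"dx":0,"dy":0,"dz":0,"ax":0,"ay":0,"az":0,"hand":-0.3},{"dx":0,"dy":0,"dz":0,"ax":0,"ay":0,"az":0,"hand":0},{"dx":0,"dy":0,"dz":0,"ax":0,"ay":0,"az":0,"hand":0.5},{"dx":0,"dy":0,"dz":0,"ax":0,"ay":0,"az":0,"hand":1},{"dx":0,"dy":0,"dz":0,"ax":0,"ay":0,"az":0,"hand":1},{"dx":0,"dy":0,"dz":-0.02,"ax":0,"ay":0,"az":0,"hand":1},{"dx":0,"dy":0,"dz":-0.04,"ax":0,"ay":0,"az":0,"hand":1}]'; python3 -m pendant '[{"dx":0,"dy":0,"dz":-0.04,"ax":0,"ay":0,"az":0,"hand":1},{"dx":0,"dy":0,"dz":0,"ax":0,"ay":0,"az":0,"hand":1}]';python3 d.py 0.4562 0.1105 0.2
python3 - <<'E'
from workcell import snapshot
import cv2
cv2.imwrite("pics/w4.png",snapshot('wrist')[:,:,::-1])
E
```

```text
time_s: 6.95
ee_pos: [0.6277, 0.1242, 0.1569]
tcp_rot: [-0.634, 0.773, 0.002, -0.004]
force: [1.2, 1.0, 0.1]
width: 0.0854
time_s: 7.15
ee_pos: [0.6324, 0.1251, 0.2071]
tcp_rot: [-0.634, 0.773, -0.003, 0.006]
force: [-0.5, 0.1, 0.9]
width: 0.0856
t 7.15 pos [0.6324 0.1251 0.2071] yaw 168.76 z [ 0.0121  0.0027 -0.9999] w 0.0856 F [-0.5  0.1  0.9]
tool delta mm [ 48.7 170.1   4.9]
turn deg [-0.65  0.29  0.1 ] q [ 0.44  0.48  0.18  0.   -1.27 -0.64]
```

View pics/w4.png

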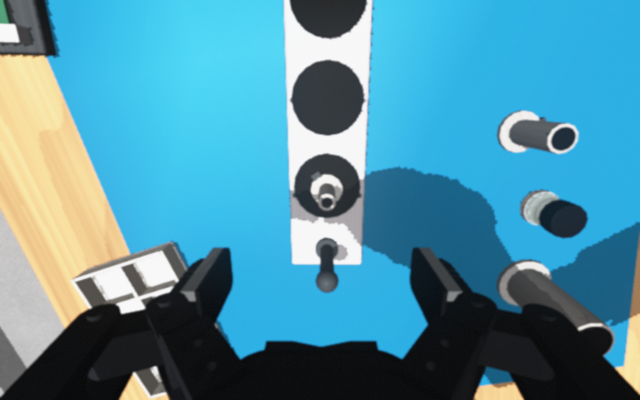

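```bash
python3 -m pendant '[{"dx":0.006,"dy":0.02,"dz":0,"ax":0,"ay":0,"az":0,"hand":1},{"dx":0.012,"dy":0.042,"dz":0,"ax":0,"ay":0,"az":0,"hand":1},{"dx":0.012,"dy":0.042,"dz":0,"ax":0,"ay":0,"az":0,"hand":1},{"dx":0.01,"dy":0.036,"dz":0,"ax":0,"ay":0,"az":0,"hand":1},{"dx":0.007,"dy":0.022,"dz":0,"ax":0,"ay":0,"az":0,"hand":1},{"dx":0.002,"dy":0.006,"dz":0,"ax":0,"ay":0,"az":0,"hand":1},{"dx":0,"dy":0,"dz":0,"ax":0,"ay":0,"az":0,"hand":1},{"dx":0,"dy":0,"dz":0,"ax":0,"ay":0,"az":0,"hand":1}]';python3 d.py 0.4562 0.1105 0.095
python3 - <<'E'
from workcell import snapshot
import cv2
cv2.imwrite("pics/w5.png",snapshot('wrist')[:,:,::-1])
E
```

```text
time_s: 8.0
ee_pos: [0.456, 0.1097, 0.1997]
tcp_rot: [-0.634, 0.773, -0.0, -0.0]
force: [-0.2, 0.2, -0.1]
width: 0.0855
t 8.0 pos [0.456  0.1097 0.1997] yaw 168.72 z [ 1.e-04 -2.e-04 -1.e+00] w 0.0855 F [-0.2  0.2 -0.1]
tool delta mm [ -0.8  -0.  104.7]
turn deg [-0.01 -0.01  0.06] q [ 0.57  0.16 -0.29  0.   -1.12 -0.77]
```

View pics/w5.png

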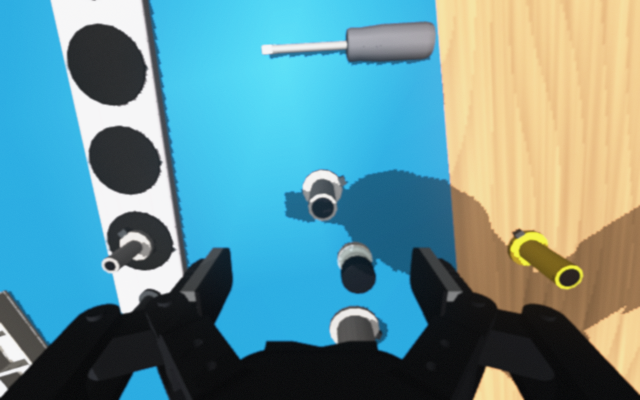

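```bash
python3 - <<'E'
from h import *
s=observe();print(s['ee_pos'],ray('wrist',322,206,.055,s),ray('wrist',322,188,.006,s))
E
```

```text
[0.45614409 0.10973413 0.19960697] [0.45603659 0.10861934 0.055     ] [0.45579373 0.10846009 0.006     ]
```

```bash
python3 -m pendant '[{"dx":-0.001,"dy":0,"dz":0.04,"ax":0,"ay":0,"az":0,"hand":1},{"dx":0,"dy":0,"dz":0.04,"ax":0,"ay":0,"az":0,"hand":1},{"dx":0,"dy":0,"dz":0.02,"ax":0,"ay":0,"az":0,"hand":1},{"dx":0,"dy":0,"dz":0.005,"ax":0,"ay":0,"az":0,"hand":1},{"dx":0,"dy":0,"dz":0,"ax":0,"ay":0,"az":0,"hand":1},{"dx":0,"dy":0,"dz":0,"ax":0,"ay":0,"az":0,"hand":1}]'; python3 d.py 0.4562 0.1105 0.092
```

```text
time_s: 8.65
ee_pos: [0.4567, 0.1109, 0.0959]
tcp_rot: [-0.634, 0.773, -0.0, 0.001]
force: [0.4, -0.1, 0.3]
width: 0.0855
t 8.65 pos [0.4567 0.1109 0.0959] yaw 168.72 z [ 1.9e-03  7.0e-04 -1.0e+00] w 0.0855 F [ 0.4 -0.1  0.3]
tool delta mm [0.5 0.4 3.9]
turn deg [-0.1   0.06  0.07] q [ 0.57  0.28 -0.44  0.   -0.85 -0.77]
```

```bash
python3 -m pendant '[{"dx":0.001,"dy":0,"dz":0.002,"ax":0,"ay":0,"az":0,"hand":0},{"dx":0,"dy":0,"dz":0,"ax":0,"ay":0,"az":0,"hand":-0.3},{"dx":0,"dy":0,"dz":0,"ax":0,"ay":0,"az":0,"hand":-0.5},{"dx":0,"dy":0,"dz":0,"ax":0,"ay":0,"az":0,"hand":-1},{"dx":0,"dy":0,"dz":0,"ax":0,"ay":0,"az":0,"hand":-1},{"dx":0,"dy":0,"dz":0,"ax":0,"ay":0,"az":0,"hand":-1},{"dx":0,"dy":0,"dz":0,"ax":0,"ay":0,"az":0,"hand":-1},{"dx":0,"dy":0,"dz":0,"ax":0,"ay":0,"az":0,"hand":-1}]'; python3 d.py 
python3 -m pendant '[{"dx":0,"dy":0,"dz":-0.01,"ax":0,"ay":0,"az":0,"hand":-1},{"dx":0,"dy":0,"dz":-0.03,"ax":0,"ay":0,"az":0,"hand":-1},{"dx":0,"dy":0,"dz":-0.03,"ax":0,"ay":0,"az":0,"hand":-1},{"dx":0,"dy":0,"dz":-0.005,"ax":0,"ay":0,"az":0,"hand":-1},{"dx":0,"dy":0,"dz":0,"ax":0,"ay":0,"az":0,"hand":-1}]';python3 d.py 0.615 0.0505 0.17
python3 - <<'E'
from workcell import snapshot
import cv2
cv2.imwrite("pics/w6.png",snapshot('wrist')[:,:,::-1])
E
```

```text
time_s: 9.45
ee_pos: [0.4556, 0.1097, 0.0933]
tcp_rot: [-0.634, 0.773, -0.0, 0.0]
force: [-1.1, 0.0, 4.8]
width: 0.0204
t 9.45 pos [0.4556 0.1097 0.0933] yaw 168.73 z [ 8.e-04  3.e-04 -1.e+00] w 0.0204 F [-1.1  0.   4.8]
turn deg [-0.04  0.02  0.07] q [ 0.57  0.28 -0.45  0.   -0.84 -0.77]
time_s: 9.95
ee_pos: [0.4556, 0.1098, 0.169]
tcp_rot: [-0.634, 0.773, -0.0, 0.001]
force: [0.2, -0.4, 0.0]
width: 0.0203
t 9.95 pos [0.4556 0.1098 0.169 ] yaw 168.71 z [ 0.0019  0.0015 -1.    ] w 0.0203 F [ 0.2 -0.4  0. ]
tool delta mm [  26.9 -168.    -0.8]
turn deg [-0.09  0.11  0.05] q [ 0.57  0.18 -0.34 -0.   -1.04 -0.77]
```

View pics/w6.png

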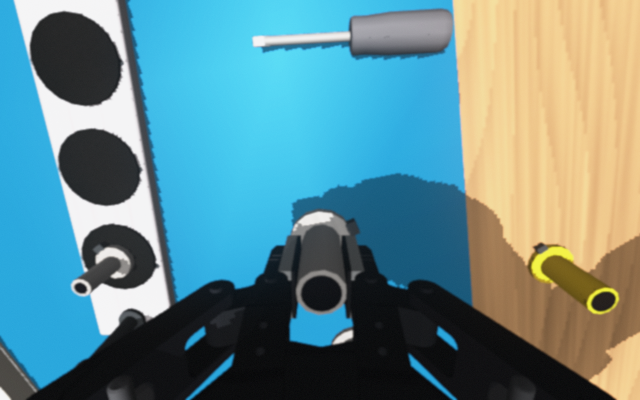

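```bash
python3 - <<'E'
from h import *
s=observe();print(s['ee_pos'],ray('wrist',322,291,s['ee_pos'][2]-.0383,s))
E
python3 -m pendant '[{"dx":0.003,"dy":-0.019,"dz":0,"ax":0,"ay":0,"az":0,"hand":-1},{"dx":0.006,"dy":-0.038,"dz":0,"ax":0,"ay":0,"az":0,"hand":-1},{"dx":0.006,"dy":-0.038,"dz":0,"ax":0,"ay":0,"az":0,"hand":-1},{"dx":0.006,"dy":-0.038,"dz":0,"ax":0,"ay":0,"az":0,"hand":-1},{"dx":0.004,"dy":-0.025,"dz":0,"ax":0,"ay":0,"az":0,"hand":-1},{"dx":0.002,"dy":-0.01,"dz":0,"ax":0,"ay":0,"az":0,"hand":-1},{"dx":0,"dy":0,"dz":0,"ax":0,"ay":0,"az":0,"hand":-1},{"dx":0,"dy":0,"dz":0,"ax":0,"ay":0,"az":0,"hand":-1}]';python3 d.py 0.615 0.0505 0.115
```

```text
[0.45496238 0.10948994 0.16777846] [0.45535454 0.10864615 0.12947846]
time_s: 10.8
ee_pos: [0.6137, 0.0504, 0.1669]
tcp_rot: [-0.634, 0.773, 0.001, -0.001]
force: [-0.2, 0.5, -0.5]
width: 0.0205
t 10.8 pos [0.6137 0.0504 0.1669] yaw 168.71 z [-2.2e-03 -1.0e-04 -1.0e+00] w 0.0205 F [-0.2  0.5 -0.5]
tool delta mm [-0.4 -1.4 51.9]
turn deg [ 0.12 -0.03  0.05] q [ 0.34  0.46  0.05 -0.   -1.16 -0.53]
```

```bash
python3 -m pendant '[{"dx":-0.001,"dy":-0.001,"dz":0.02,"ax":0,"ay":0,"az":0,"hand":-1},{"dx":0,"dy":0,"dz":0.02,"ax":0,"ay":0,"az":0,"hand":-1},{"dx":0,"dy":0,"dz":0.01,"ax":0,"ay":0,"az":0,"hand":-1},{"dx":0,"dy":0,"dz":0.004,"ax":0,"ay":0,"az":0,"hand":-1},{"dx":0,"dy":0,"dz":0,"ax":0,"ay":0,"az":0,"hand":-1},{"dx":0,"dy":0,"dz":0,"ax":0,"ay":0,"az":0,"hand":-1}]'; python3 d.py 0.615 0.051 0.1083
```

```text
time_s: 11.4
ee_pos: [0.6163, 0.0512, 0.115]
tcp_rot: [-0.634, 0.773, -0.0, 0.001]
force: [0.1, -0.2, -0.5]
width: 0.0205
t 11.4 pos [0.6163 0.0512 0.115 ] yaw 168.74 z [ 1.7e-03  2.0e-04 -1.0e+00] w 0.0205 F [ 0.1 -0.2 -0.5]
tool delta mm [0.4 1.3 6.7]
turn deg [-0.09  0.03  0.08] q [ 0.34  0.5  -0.02  0.   -1.05 -0.53]
```

```bash
python3 -m pendant '[{"dx":0,"dy":0.001,"dz":0.004,"ax":0,"ay":0,"az":0,"hand":-1},{"dx":0,"dy":0,"dz":0.001,"ax":0,"ay":0,"az":0,"hand":-1},{"dx":0,"dy":0,"dz":0.001,"ax":0,"ay":0,"az":0,"hand":-1},{"dx":0,"dy":0,"dz":0,"ax":0,"ay":0,"az":0,"hand":-1},{"dx":0,"dy":0,"dz":0,"ax":0,"ay":0,"az":0,"hand":-1}]'; python3 d.py 0.615 0.051 0.1083
```

```text
time_s: 11.9
ee_pos: [0.615, 0.0511, 0.1084]
tcp_rot: [-0.634, 0.773, -0.0, 0.0]
force: [-2.3, 0.3, 4.7]
width: 0.0203
t 11.9 pos [0.615  0.0511 0.1084] yaw 168.72 z [ 2.e-04  0.e+00 -1.e+00] w 0.0203 F [-2.3  0.3  4.7]
tool delta mm [ 0.1 -0.1  0.1]
turn deg [-0.01  0.    0.06] q [ 0.34  0.51 -0.03  0.   -1.03 -0.53]
```

Contact; release and lift, then head to the long nozzle at (0.4614, -0.3126).

```bash
python3 -m pendant '[{"dx":0,"dy":0,"dz":0,"ax":0,"ay":0,"az":0,"hand":-0.4},{"dx":0,"dy":0,"dz":0,"ax":0,"ay":0,"az":0,"hand":-0.2},{"dx":0,"dy":0,"dz":0,"ax":0,"ay":0,"az":0,"hand":0.2},{"dx":0,"dy":0,"dz":0,"ax":0,"ay":0,"az":0,"hand":0.6},{"dx":0,"dy":0,"dz":0,"ax":0,"ay":0,"az":0,"hand":1},{"dx":0,"dy":0,"dz":0,"ax":0,"ay":0,"az":0,"hand":1},{"dx":0,"dy":0,"dz":-0.02,"ax":0,"ay":0,"az":0,"hand":1},{"dx":0,"dy":0,"dz":-0.04,"ax":0,"ay":0,"az":0,"hand":1}]'; python3 -m pendant '[{"dx":0,"dy":0,"dz":-0.04,"ax":0,"ay":0,"az":0,"hand":1},{"dx":0,"dy":0,"dz":0,"ax":0,"ay":0,"az":0,"hand":1},{"dx":0,"dy":0,"dz":0,"ax":0,"ay":0,"az":0,"hand":1}]';python3 d.py 0.4614 -0.3126 0.215
python3 - <<'E'
from workcell import snapshot
import cv2
cv2.imwrite("pics/w7.png",snapshot('wrist')[:,:,::-1])
E
```

```text
time_s: 12.7
ee_pos: [0.613, 0.0508, 0.1651]
tcp_rot: [-0.634, 0.773, 0.002, -0.003]
force: [1.0, 0.5, -0.1]
width: 0.0853
time_s: 13.0
ee_pos: [0.6153, 0.0514, 0.2091]
tcp_rot: [-0.634, 0.773, -0.0, 0.001]
force: [0.7, 0.5, -0.8]
width: 0.0853
t 13.0 pos [0.6153 0.0514 0.2091] yaw 168.71 z [ 0.0026  0.0012 -1.    ] w 0.0853 F [ 0.7  0.5 -0.8]
tool delta mm [387.1  79.7  -6.8]
turn deg [-0.13  0.1   0.05] q [ 0.34  0.43  0.11 -0.   -1.25 -0.53]
```

View pics/w7.png

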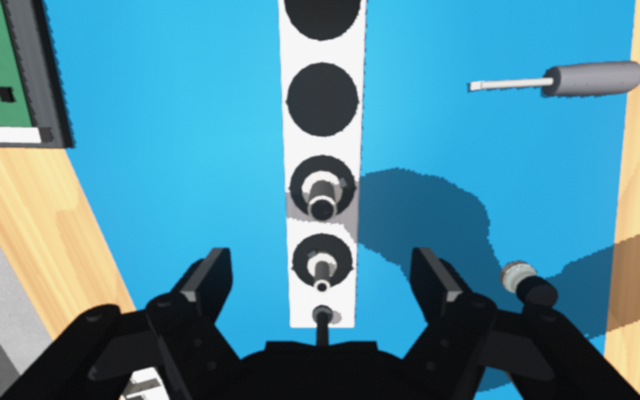

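Both stand centred on pads 1 and 2. Now move to the long one.

```bash
python3 -m pendant '[{"dx":0.025,"dy":0.005,"dz":0,"ax":0,"ay":0,"az":0,"hand":1},{"dx":0.045,"dy":0.01,"dz":0,"ax":0,"ay":0,"az":0,"hand":1},{"dx":0.045,"dy":0.01,"dz":0,"ax":0,"ay":0,"az":0,"hand":1},{"dx":0.045,"dy":0.01,"dz":0,"ax":0,"ay":0,"az":0,"hand":1},{"dx":0.045,"dy":0.01,"dz":0,"ax":0,"ay":0,"az":0,"hand":1},{"dx":0.045,"dy":0.01,"dz":0,"ax":0,"ay":0,"az":0,"hand":1},{"dx":0.045,"dy":0.01,"dz":0,"ax":0,"ay":0,"az":0,"hand":1},{"dx":0.045,"dy":0.01,"dz":0,"ax":0,"ay":0,"az":0,"hand":1}]'; python3 -m pendant '[{"dx":0.03,"dy":0.003,"dz":0,"ax":0,"ay":0,"az":0,"hand":1},{"dx":0.017,"dy":0.002,"dz":0,"ax":0,"ay":0,"az":0,"hand":1},{"dx":0,"dy":0,"dz":0,"ax":0,"ay":0,"az":0,"hand":1},{"dx":0,"dy":0,"dz":0,"ax":0,"ay":0,"az":0,"hand":1}]';python3 d.py 0.4614 -0.3126 0.105
python3 - <<'E'
from workcell import snapshot
import cv2
cv2.imwrite("pics/w8.png",snapshot('wrist')[:,:,::-1])
E
```

```text
time_s: 13.85
ee_pos: [0.4732, -0.2689, 0.2064]
tcp_rot: [-0.634, 0.773, 0.001, -0.001]
force: [0.8, 0.6, 0.2]
width: 0.0852
time_s: 14.25
ee_pos: [0.4602, -0.3125, 0.2066]
tcp_rot: [-0.634, 0.774, 0.001, -0.0]
force: [-0.2, -0.7, -0.2]
width: 0.0855
t 14.25 pos [ 0.4602 -0.3125  0.2066] yaw 168.66 z [-0.0021  0.0012 -1.    ] w 0.0855 F [-0.2 -0.7 -0.2]
tool delta mm [-1.000e-01 -1.400e+00  1.016e+02]
turn deg [0.13 0.04 0.  ] q [-0.32  0.32 -0.06 -0.   -1.2   0.12]
```

View pics/w8.png

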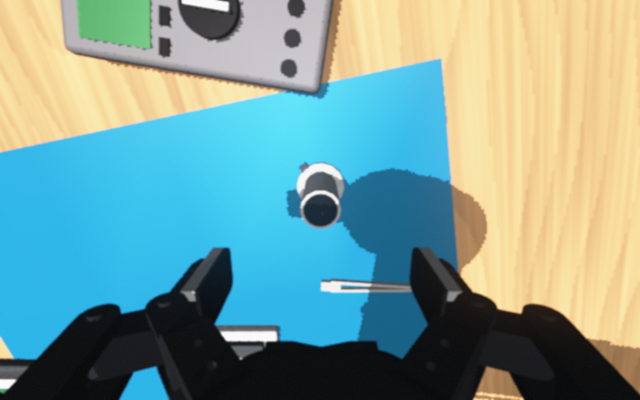

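```bash
python3 - <<'E'
from h import *
s=observe();print(s['ee_pos'],ray('wrist',320,209,.07,s))
E
python3 -m pendant '[{"dx":0,"dy":-0.001,"dz":0.04,"ax":0,"ay":0,"az":0,"hand":1},{"dx":0,"dy":0,"dz":0.04,"ax":0,"ay":0,"az":0,"hand":1},{"dx":0,"dy":0,"dz":0.02,"ax":0,"ay":0,"az":0,"hand":1},{"dx":0,"dy":0,"dz":0.005,"ax":0,"ay":0,"az":0,"hand":1},{"dx":0,"dy":0,"dz":0,"ax":0,"ay":0,"az":0,"hand":1},{"dx":0,"dy":0,"dz":0,"ax":0,"ay":0,"az":0,"hand":1}]'; python3 d.py 0.4614 -0.3126 0.1
```

```text
[ 0.4605764  -0.31209549  0.20692518] [ 0.46164093 -0.31370586  0.07      ]
time_s: 14.9
ee_pos: [0.4628, -0.3129, 0.1043]
tcp_rot: [-0.635, 0.773, -0.001, 0.0]
force: [0.2, -0.4, 0.5]
width: 0.0856
t 14.9 pos [ 0.4628 -0.3129  0.1043] yaw 168.78 z [ 0.0022 -0.0012 -1.    ] w 0.0856 F [ 0.2 -0.4  0.5]
tool delta mm [-0.   1.5  4.3]
turn deg [-0.14 -0.04  0.12] q [-0.31  0.41 -0.2   0.   -0.95  0.12]
```

```bash
python3 -m pendant '[{"dx":0,"dy":0.001,"dz":0.002,"ax":0,"ay":0,"az":0,"hand":0.3},{"dx":0,"dy":0,"dz":0,"ax":0,"ay":0,"az":0,"hand":0},{"dx":0,"dy":0,"dz":0,"ax":0,"ay":0,"az":0,"hand":-0.2},{"dx":0,"dy":0,"dz":0,"ax":0,"ay":0,"az":0,"hand":-1},{"dx":0,"dy":0,"dz":0,"ax":0,"ay":0,"az":0,"hand":-1},{"dx":0,"dy":0,"dz":0,"ax":0,"ay":0,"az":0,"hand":-1},{"dx":0,"dy":0,"dz":0,"ax":0,"ay":0,"az":0,"hand":-1},{"dx":0,"dy":0,"dz":0,"ax":0,"ay":0,"az":0,"hand":-1}]'; python3 d.py 
python3 -m pendant '[{"dx":0,"dy":0,"dz":-0.01,"ax":0,"ay":0,"az":0,"hand":-1},{"dx":0,"dy":0,"dz":-0.03,"ax":0,"ay":0,"az":0,"hand":-1},{"dx":0,"dy":0,"dz":-0.03,"ax":0,"ay":0,"az":0,"hand":-1},{"dx":0,"dy":0,"dz":-0.01,"ax":0,"ay":0,"az":0,"hand":-1},{"dx":0,"dy":0,"dz":0,"ax":0,"ay":0,"az":0,"hand":-1}]';python3 d.py 0.6005 -0.0225 0.18
python3 - <<'E'
from workcell import snapshot
import cv2
cv2.imwrite("pics/w9.png",snapshot('wrist')[:,:,::-1])
E
```

```text
time_s: 15.7
ee_pos: [0.461, -0.3129, 0.1014]
tcp_rot: [-0.634, 0.773, -0.0, 0.0]
force: [-1.6, 0.8, 6.3]
width: 0.0286
t 15.7 pos [ 0.461  -0.3129  0.1014] yaw 168.72 z [ 8.e-04 -6.e-04 -1.e+00] w 0.0286 F [-1.6  0.8  6.3]
turn deg [-0.05 -0.02  0.07] q [-0.32  0.41 -0.21  0.   -0.95  0.12]
time_s: 16.2
ee_pos: [0.4614, -0.3129, 0.1824]
tcp_rot: [-0.634, 0.773, -0.001, 0.001]
force: [0.5, 0.4, -1.4]
width: 0.0288
t 16.2 pos [ 0.4614 -0.3129  0.1824] yaw 168.71 z [ 3.e-03 -9.e-04 -1.e+00] w 0.0288 F [ 0.5  0.4 -1.4]
tool delta mm [-312.   -79.6    2.6]
turn deg [-0.18 -0.02  0.05] q [-0.32  0.33 -0.1  -0.   -1.13  0.12]
```

View pics/w9.png

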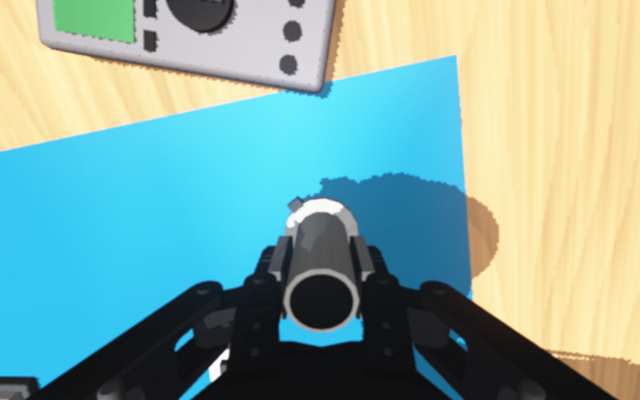

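```bash
python3 - <<'E'
from h import *
s=observe();print(s['ee_pos'],ray('wrist',320.5,299,s['ee_pos'][2]-.0314,s))
E
python3 -m pendant '[{"dx":-0.02,"dy":-0.005,"dz":0,"ax":0,"ay":0,"az":0,"hand":-1},{"dx":-0.04,"dy":-0.01,"dz":0,"ax":0,"ay":0,"az":0,"hand":-1},{"dx":-0.04,"dy":-0.01,"dz":0,"ax":0,"ay":0,"az":0,"hand":-1},{"dx":-0.045,"dy":-0.012,"dz":0,"ax":0,"ay":0,"az":0,"hand":-1},{"dx":-0.045,"dy":-0.012,"dz":0,"ax":0,"ay":0,"az":0,"hand":-1},{"dx":-0.045,"dy":-0.012,"dz":0,"ax":0,"ay":0,"az":0,"hand":-1},{"dx":-0.04,"dy":-0.01,"dz":0,"ax":0,"ay":0,"az":0,"hand":-1},{"dx":-0.025,"dy":-0.006,"dz":0,"ax":0,"ay":0,"az":0,"hand":-1}]';python3 -m pendant '[{"dx":-0.012,"dy":-0.003,"dz":0,"ax":0,"ay":0,"az":0,"hand":-1},{"dx":0,"dy":0,"dz":0,"ax":0,"ay":0,"az":0,"hand":-1},{"dx":0,"dy":0,"dz":0,"ax":0,"ay":0,"az":0,"hand":-1}]';python3 d.py 0.6005 -0.0225 0.12
```

```text
[ 0.46065326 -0.31244253  0.18073181] [ 0.46144816 -0.3145207   0.14933181]
time_s: 17.05
ee_pos: [0.595, -0.0308, 0.1785]
tcp_rot: [-0.635, 0.773, 0.001, -0.001]
force: [-0.0, -0.7, -0.7]
width: 0.029
time_s: 17.35
ee_pos: [0.5995, -0.0229, 0.1798]
tcp_rot: [-0.634, 0.773, 0.001, -0.001]
force: [0.9, 0.6, -0.0]
width: 0.0289
t 17.35 pos [ 0.5995 -0.0229  0.1798] yaw 168.7 z [-2.4e-03 -4.0e-04 -1.0e+00] w 0.0289 F [ 0.9  0.6 -0. ]
tool delta mm [-0.7 -1.  59.8]
turn deg [ 0.13 -0.05  0.04] q [ 0.22  0.42  0.02 -0.   -1.18 -0.42]
```

```bash
python3 -m pendant '[{"dx":-0.002,"dy":-0.001,"dz":0.02,"ax":0,"ay":0,"az":0,"hand":-1},{"dx":0,"dy":0,"dz":0.02,"ax":0,"ay":0,"az":0,"hand":-1},{"dx":0,"dy":0,"dz":0.013,"ax":0,"ay":0,"az":0,"hand":-1},{"dx":0,"dy":0,"dz":0.005,"ax":0,"ay":0,"az":0,"hand":-1},{"dx":0,"dy":0,"dz":0,"ax":0,"ay":0,"az":0,"hand":-1},{"dx":0,"dy":0,"dz":0,"ax":0,"ay":0,"az":0,"hand":-1}]'; python3 d.py 0.6005 -0.0212 0.1164
```

```text
time_s: 17.95
ee_pos: [0.6021, -0.0209, 0.1238]
tcp_rot: [-0.634, 0.773, -0.0, 0.0]
force: [-0.4, -0.5, -1.6]
width: 0.0289
t 17.95 pos [ 0.6021 -0.0209  0.1238] yaw 168.7 z [ 1.4e-03 -1.0e-04 -1.0e+00] w 0.0289 F [-0.4 -0.5 -1.6]
tool delta mm [0.6 1.5 7.4]
turn deg [-0.08  0.01  0.05] q [ 0.22  0.47 -0.06  0.   -1.05 -0.42]
```

```bash
python3 -m pendant '[{"dx":0,"dy":0.001,"dz":0.004,"ax":0,"ay":0,"az":0,"hand":-1},{"dx":0,"dy":0,"dz":0.002,"ax":0,"ay":0,"az":0,"hand":-1},{"dx":0,"dy":0,"dz":0.001,"ax":0,"ay":0,"az":0,"hand":-1},{"dx":0,"dy":0,"dz":0,"ax":0,"ay":0,"az":0,"hand":-1},{"dx":0,"dy":0,"dz":0,"ax":0,"ay":0,"az":0,"hand":-1}]'; python3 d.py 0.6005 -0.0212 0.1164
```

```text
time_s: 18.45
ee_pos: [0.6006, -0.0204, 0.1164]
tcp_rot: [-0.634, 0.773, -0.0, 0.0]
force: [-2.6, 1.0, 4.9]
width: 0.0288
t 18.45 pos [ 0.6006 -0.0204  0.1164] yaw 168.73 z [ 3.e-04 -0.e+00 -1.e+00] w 0.0288 F [-2.6  1.   4.9]
tool delta mm [ 0.9 -0.   0. ]
turn deg [-0.02  0.    0.07] q [ 0.23  0.47 -0.07  0.   -1.03 -0.42]
```

```bash
python3 -m pendant '[{"dx":0,"dy":0,"dz":0,"ax":0,"ay":0,"az":0,"hand":-0.2},{"dx":0,"dy":0,"dz":0,"ax":0,"ay":0,"az":0,"hand":0},{"dx":0,"dy":0,"dz":0,"ax":0,"ay":0,"az":0,"hand":0.3},{"dx":0,"dy":0,"dz":0,"ax":0,"ay":0,"az":0,"hand":0.6},{"dx":0,"dy":0,"dz":0,"ax":0,"ay":0,"az":0,"hand":1},{"dx":0,"dy":0,"dz":0,"ax":0,"ay":0,"az":0,"hand":1},{"dx":0,"dy":0,"dz":-0.02,"ax":0,"ay":0,"az":0,"hand":1},{"dx":0,"dy":0,"dz":-0.04,"ax":0,"ay":0,"az":0,"hand":1}]'; python3 -m pendant '[{"dx":0,"dy":0,"dz":-0.04,"ax":0,"ay":0,"az":0,"hand":1},{"dx":0,"dy":0,"dz":-0.01,"ax":0,"ay":0,"az":0,"hand":1},{"dx":0,"dy":0,"dz":0,"ax":0,"ay":0,"az":0,"hand":1}]';python3 d.py 0.4525 0.2663 0.225
python3 - <<'E'
from workcell import snapshot
import cv2
cv2.imwrite("pics/w10.png",snapshot('wrist')[:,:,::-1])
E
```

```text
time_s: 19.25
ee_pos: [0.5988, -0.0206, 0.1732]
tcp_rot: [-0.634, 0.773, 0.002, -0.003]
force: [0.7, 0.4, -0.4]
width: 0.0856
time_s: 19.55
ee_pos: [0.6016, -0.0203, 0.2283]
tcp_rot: [-0.634, 0.773, -0.001, 0.002]
force: [-0.2, 0.9, -0.4]
width: 0.0853
t 19.55 pos [ 0.6016 -0.0203  0.2283] yaw 168.71 z [ 5.e-03  8.e-04 -1.e+00] w 0.0853 F [-0.2  0.9 -0.4]
tool delta mm [-251.9  202.3    2.8]
turn deg [-0.27  0.1   0.06] q [ 0.23  0.39  0.1   0.   -1.28 -0.42]
```

View pics/w10.png

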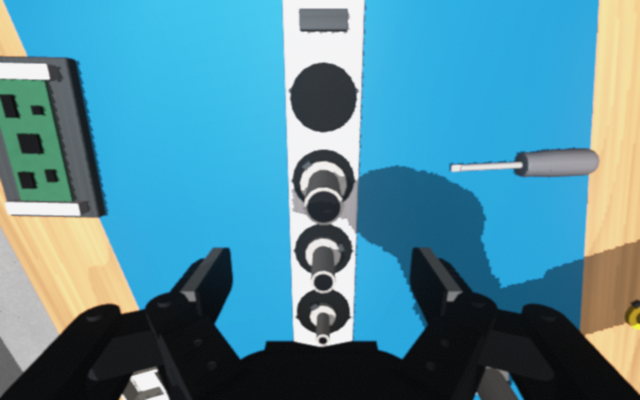

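Three stand centred. Now the longest.

```bash
python3 -m pendant '[{"dx":-0.018,"dy":0.014,"dz":0,"ax":0,"ay":0,"az":0,"hand":1},{"dx":-0.035,"dy":0.028,"dz":0,"ax":0,"ay":0,"az":0,"hand":1},{"dx":-0.037,"dy":0.03,"dz":0,"ax":0,"ay":0,"az":0,"hand":1},{"dx":-0.037,"dy":0.03,"dz":0,"ax":0,"ay":0,"az":0,"hand":1},{"dx":-0.037,"dy":0.03,"dz":0,"ax":0,"ay":0,"az":0,"hand":1},{"dx":-0.037,"dy":0.03,"dz":0,"ax":0,"ay":0,"az":0,"hand":1},{"dx":-0.032,"dy":0.026,"dz":0,"ax":0,"ay":0,"az":0,"hand":1},{"dx":-0.018,"dy":0.014,"dz":0,"ax":0,"ay":0,"az":0,"hand":1}]';python3 -m pendant '[{"dx":0,"dy":0,"dz":0,"ax":0,"ay":0,"az":0,"hand":1},{"dx":0,"dy":0,"dz":0,"ax":0,"ay":0,"az":0,"hand":1}]';python3 d.py 0.4525 0.2663 0.115
python3 - <<'E'
from workcell import snapshot
import cv2
cv2.imwrite("pics/w11.png",snapshot('wrist')[:,:,::-1])
E
```

```text
time_s: 20.4
ee_pos: [0.4494, 0.2671, 0.224]
tcp_rot: [-0.635, 0.773, 0.0, -0.002]
force: [1.4, -0.3, 0.3]
width: 0.0856
time_s: 20.6
ee_pos: [0.4511, 0.2651, 0.2244]
tcp_rot: [-0.635, 0.773, -0.0, -0.001]
force: [1.0, 0.5, -0.2]
width: 0.0858
t 20.6 pos [0.4511 0.2651 0.2244] yaw 168.78 z [-0.0021 -0.0019 -1.    ] w 0.0858 F [ 1.   0.5 -0.2]
tool delta mm [ -1.7  -1.4 109.4]
turn deg [ 0.1  -0.13  0.12] q [ 0.83  0.24 -0.11 -0.   -1.22 -1.03]
```

View pics/w11.png

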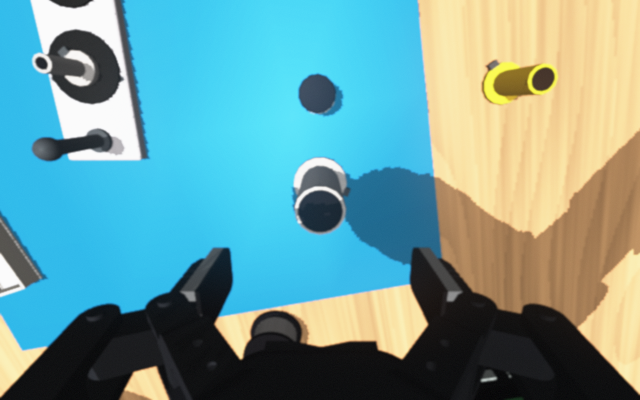

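```bash
python3 - <<'E'
from h import *
s=observe();print(s['ee_pos'],ray('wrist',320,211,.085,s))
E
python3 -m pendant '[{"dx":-0.001,"dy":-0.001,"dz":0.04,"ax":0,"ay":0,"az":0,"hand":1},{"dx":0,"dy":0,"dz":0.04,"ax":0,"ay":0,"az":0,"hand":1},{"dx":0,"dy":0,"dz":0.025,"ax":0,"ay":0,"az":0,"hand":1},{"dx":0,"dy":0,"dz":0.008,"ax":0,"ay":0,"az":0,"hand":1},{"dx":0,"dy":0,"dz":0,"ax":0,"ay":0,"az":0,"hand":1},{"dx":0,"dy":0,"dz":0,"ax":0,"ay":0,"az":0,"hand":1}]'; python3 d.py 0.4525 0.2663 0.11
```

```text
[0.45145067 0.26461494 0.22467268] [0.45299513 0.26512942 0.085     ]
time_s: 21.25
ee_pos: [0.4539, 0.2661, 0.1141]
tcp_rot: [-0.634, 0.773, -0.0, 0.001]
force: [-0.5, 0.8, 0.5]
width: 0.0854
t 21.25 pos [0.4539 0.2661 0.1141] yaw 168.69 z [ 0.0017  0.001  -1.    ] w 0.0854 F [-0.5  0.8  0.5]
tool delta mm [0.1 1.4 4.1]
turn deg [-0.09  0.08  0.03] q [ 0.83  0.35 -0.28  0.   -0.94 -1.03]
```

```bash
python3 -m pendant '[{"dx":0,"dy":0.001,"dz":0.002,"ax":0,"ay":0,"az":0,"hand":0.4},{"dx":0,"dy":0,"dz":0,"ax":0,"ay":0,"az":0,"hand":0.2},{"dx":0,"dy":0,"dz":0,"ax":0,"ay":0,"az":0,"hand":0},{"dx":0,"dy":0,"dz":0,"ax":0,"ay":0,"az":0,"hand":-1},{"dx":0,"dy":0,"dz":0,"ax":0,"ay":0,"az":0,"hand":-1},{"dx":0,"dy":0,"dz":0,"ax":0,"ay":0,"az":0,"hand":-1},{"dx":0,"dy":0,"dz":0,"ax":0,"ay":0,"az":0,"hand":-1},{"dx":0,"dy":0,"dz":0,"ax":0,"ay":0,"az":0,"hand":-1}]'; python3 d.py 
python3 -m pendant '[{"dx":0,"dy":0,"dz":-0.01,"ax":0,"ay":0,"az":0,"hand":-1},{"dx":0,"dy":0,"dz":-0.03,"ax":0,"ay":0,"az":0,"hand":-1},{"dx":0,"dy":0,"dz":-0.04,"ax":0,"ay":0,"az":0,"hand":-1},{"dx":0,"dy":0,"dz":-0.02,"ax":0,"ay":0,"az":0,"hand":-1},{"dx":0,"dy":0,"dz":0,"ax":0,"ay":0,"az":0,"hand":-1}]';python3 d.py 0.45 -0.06 0.22
python3 - <<'E'
from workcell import snapshot
import cv2
cv2.imwrite("pics/w12.png",snapshot('wrist')[:,:,::-1])
E
```

```text
time_s: 22.05
ee_pos: [0.4521, 0.2666, 0.1117]
tcp_rot: [-0.634, 0.773, -0.0, 0.001]
force: [-1.9, -0.1, 6.3]
width: 0.0369
t 22.05 pos [0.4521 0.2666 0.1117] yaw 168.73 z [ 1.e-03  8.e-04 -1.e+00] w 0.0369 F [-1.9 -0.1  6.3]
turn deg [-0.05  0.05  0.08] q [ 0.83  0.35 -0.28  0.   -0.94 -1.03]
time_s: 22.55
ee_pos: [0.4531, 0.2671, 0.2146]
tcp_rot: [-0.634, 0.773, 0.0, 0.003]
force: [0.5, -0.2, -1.1]
width: 0.0366
t 22.55 pos [0.4531 0.2671 0.2146] yaw 168.73 z [ 0.0052  0.0043 -1.    ] w 0.0366 F [ 0.5 -0.2 -1.1]
tool delta mm [321.4 -60.9  -6.8]
turn deg [-0.24  0.3   0.08] q [ 0.83  0.25 -0.13  0.   -1.18 -1.03]
```

View pics/w12.png

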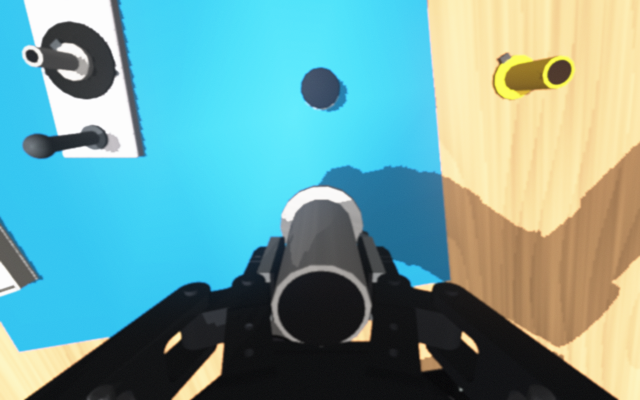

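```bash
python3 - <<'E'
from h import *
s=observe();print(s['ee_pos'],ray('wrist',321,306,s['ee_pos'][2]-.0267,s))
E
python3 -m pendant '[{"dx":0.02,"dy":0,"dz":-0.01,"ax":0,"ay":0,"az":0,"hand":-1},{"dx":0.04,"dy":0,"dz":0,"ax":0,"ay":0,"az":0,"hand":-1},{"dx":0.045,"dy":0,"dz":0,"ax":0,"ay":0,"az":0,"hand":-1},{"dx":0.045,"dy":0,"dz":0,"ax":0,"ay":0,"az":0,"hand":-1},{"dx":0.045,"dy":0,"dz":0,"ax":0,"ay":0,"az":0,"hand":-1},{"dx":0.045,"dy":-0.01,"dz":0,"ax":0,"ay":0,"az":0,"hand":-1},{"dx":0.04,"dy":-0.02,"dz":0,"ax":0,"ay":0,"az":0,"hand":-1},{"dx":0.03,"dy":-0.03,"dz":0,"ax":0,"ay":0,"az":0,"hand":-1}]';python3 d.py 0.586 -0.0955 0.2
```

```text
[0.4521355  0.26657222 0.2122343 ] [0.45271024 0.26424143 0.1855343 ]
time_s: 23.4
ee_pos: [0.4482, -0.0516, 0.2199]
tcp_rot: [-0.634, 0.773, 0.001, -0.001]
force: [1.5, 1.9, -0.9]
width: 0.0371
t 23.4 pos [ 0.4482 -0.0516  0.2199] yaw 168.7 z [-2.5e-03  3.0e-04 -1.0e+00] w 0.0371 F [ 1.5  1.9 -0.9]
tool delta mm [  16.  -143.8   19.6]
turn deg [ 0.14 -0.01  0.04] q [ 0.23  0.11 -0.29 -0.   -1.17 -0.43]
```

```bash
python3 -m pendant '[{"dx":0.009,"dy":-0.038,"dz":0,"ax":0,"ay":0,"az":0,"hand":-1},{"dx":0.005,"dy":-0.04,"dz":0,"ax":0,"ay":0,"az":0,"hand":-1},{"dx":0,"dy":-0.035,"dz":0,"ax":0,"ay":0,"az":0,"hand":-1},{"dx":0,"dy":-0.022,"dz":0,"ax":0,"ay":0,"az":0,"hand":-1},{"dx":0,"dy":-0.009,"dz":0,"ax":0,"ay":0,"az":0,"hand":-1},{"dx":0,"dy":0,"dz":0.02,"ax":0,"ay":0,"az":0,"hand":-1},{"dx":0,"dy":0,"dz":0,"ax":0,"ay":0,"az":0,"hand":-1},{"dx":0,"dy":0,"dz":0,"ax":0,"ay":0,"az":0,"hand":-1}]';python3 d.py 0.5857 -0.094 0.13
python3 - <<'E'
from workcell import snapshot
import cv2
cv2.imwrite("pics/w13.png",snapshot('wrist')[:,:,::-1])
E
```

```text
time_s: 24.2
ee_pos: [0.5875, -0.0913, 0.2003]
tcp_rot: [-0.634, 0.773, 0.001, -0.001]
force: [0.2, -0.1, -1.2]
width: 0.0367
t 24.2 pos [ 0.5875 -0.0913  0.2003] yaw 168.73 z [-2.6e-03 -3.0e-04 -1.0e+00] w 0.0367 F [ 0.2 -0.1 -1.2]
tool delta mm [ 2.9  1.1 70.3]
turn deg [ 0.14 -0.04  0.07] q [ 0.11  0.39  0.04 -0.   -1.22 -0.31]
```

View pics/w13.png

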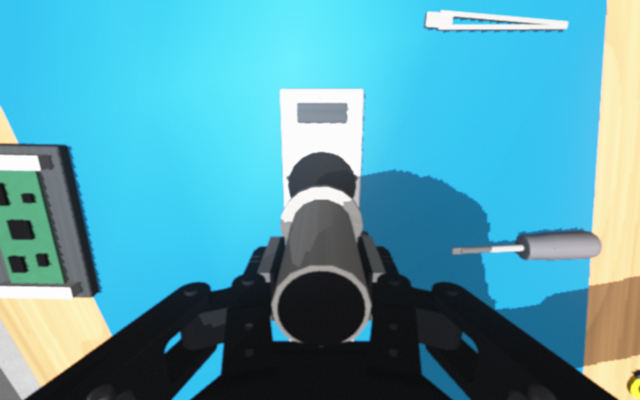

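```bash
python3 -m pendant '[{"dx":0.002,"dy":0,"dz":0.02,"ax":0,"ay":0,"az":0,"hand":-1},{"dx":0.001,"dy":0,"dz":0.02,"ax":0,"ay":0,"az":0,"hand":-1},{"dx":0,"dy":0,"dz":0.015,"ax":0,"ay":0,"az":0,"hand":-1},{"dx":0,"dy":0,"dz":0.01,"ax":0,"ay":0,"az":0,"hand":-1},{"dx":0,"dy":0,"dz":0,"ax":0,"ay":0,"az":0,"hand":-1},{"dx":0,"dy":0,"dz":0,"ax":0,"ay":0,"az":0,"hand":-1}]'; python3 d.py 0.5857 -0.094 0.1267
```

```text
time_s: 24.85
ee_pos: [0.5884, -0.0944, 0.1369]
tcp_rot: [-0.634, 0.773, -0.001, 0.0]
force: [0.2, -1.1, -0.0]
width: 0.0367
t 24.85 pos [ 0.5884 -0.0944  0.1369] yaw 168.74 z [ 1.4e-03 -4.0e-04 -1.0e+00] w 0.0367 F [ 0.2 -1.1 -0. ]
tool delta mm [ 0.1  2.7 10.2]
turn deg [-0.08 -0.    0.08] q [ 0.1   0.44 -0.06  0.   -1.07 -0.3 ]
```

```bash
python3 -m pendant '[{"dx":0,"dy":0.002,"dz":0.005,"ax":0,"ay":0,"az":0,"hand":-1},{"dx":0,"dy":0,"dz":0.003,"ax":0,"ay":0,"az":0,"hand":-1},{"dx":0,"dy":0,"dz":0.001,"ax":0,"ay":0,"az":0,"hand":-1},{"dx":0,"dy":0,"dz":0.001,"ax":0,"ay":0,"az":0,"hand":-1},{"dx":0,"dy":0,"dz":0,"ax":0,"ay":0,"az":0,"hand":-1},{"dx":0,"dy":0,"dz":0,"ax":0,"ay":0,"az":0,"hand":-1}]'; python3 d.py 0.5857 -0.094 0.1267
```

```text
time_s: 25.45
ee_pos: [0.5859, -0.094, 0.1267]
tcp_rot: [-0.634, 0.773, -0.0, 0.0]
force: [-3.1, 1.0, 5.3]
width: 0.0369
t 25.45 pos [ 0.5859 -0.094   0.1267] yaw 168.73 z [ 2.e-04 -2.e-04 -1.e+00] w 0.0369 F [-3.1  1.   5.3]
tool delta mm [0.  0.2 0. ]
turn deg [-0.01 -0.01  0.07] q [ 0.1   0.45 -0.08  0.   -1.05 -0.3 ]
```

Release, lift, then back away for a clear overhead view.

```bash
python3 -m pendant '[{"dx":0,"dy":0,"dz":0,"ax":0,"ay":0,"az":0,"hand":0},{"dx":0,"dy":0,"dz":0,"ax":0,"ay":0,"az":0,"hand":0.2},{"dx":0,"dy":0,"dz":0,"ax":0,"ay":0,"az":0,"hand":0.5},{"dx":0,"dy":0,"dz":0,"ax":0,"ay":0,"az":0,"hand":1},{"dx":0,"dy":0,"dz":0,"ax":0,"ay":0,"az":0,"hand":1},{"dx":0,"dy":0,"dz":0,"ax":0,"ay":0,"az":0,"hand":1},{"dx":0,"dy":0,"dz":-0.02,"ax":0,"ay":0,"az":0,"hand":1},{"dx":0,"dy":0,"dz":-0.04,"ax":0,"ay":0,"az":0,"hand":1}]'; python3 -m pendant '[{"dx":0,"dy":0,"dz":-0.04,"ax":0,"ay":0,"az":0,"hand":1},{"dx":0,"dy":0,"dz":-0.03,"ax":0,"ay":0,"az":0,"hand":1},{"dx":0.03,"dy":0.01,"dz":0,"ax":0,"ay":0,"az":0,"hand":1},{"dx":0.045,"dy":0.02,"dz":0,"ax":0,"ay":0,"az":0,"hand":1},{"dx":0.045,"dy":0.02,"dz":0,"ax":0,"ay":0,"az":0,"hand":1},{"dx":0.045,"dy":0.02,"dz":0,"ax":0,"ay":0,"az":0,"hand":1},{"dx":0.045,"dy":0.02,"dz":0,"ax":0,"ay":0,"az":0,"hand":1},{"dx":0,"dy":0,"dz":0,"ax":0,"ay":0,"az":0,"hand":1}]';python3 d.py
python3 - <<'E'
from workcell import snapshot
import cv2
t=snapshot('top')[:,:,::-1];cv2.imwrite("pics/top2.png",cv2.convertScaleAbs(cv2.resize(t[100:190,210:395],None,fx=4,fy=4,interpolation=cv2.INTER_CUBIC),alpha=2))
cv2.imwrite("pics/scene2.png",snapshot('scene')[:,:,::-1])
E
```

```text
time_s: 26.25
ee_pos: [0.5841, -0.0938, 0.1832]
tcp_rot: [-0.634, 0.773, 0.003, -0.003]
force: [1.7, 0.6, -0.4]
width: 0.0854
time_s: 27.05
ee_pos: [0.4535, -0.2859, 0.2563]
tcp_rot: [-0.632, 0.775, -0.0, -0.0]
force: [0.5, 0.3, -0.6]
width: 0.0854
t 27.05 pos [ 0.4535 -0.2859  0.2563] yaw 168.41 z [-4.e-04 -9.e-04 -1.e+00] w 0.0854 F [ 0.5  0.3 -0.6]
turn deg [ 0.01 -0.05 -0.24] q [-0.27  0.25 -0.02  0.   -1.3   0.07]
```

View pics/top2.png

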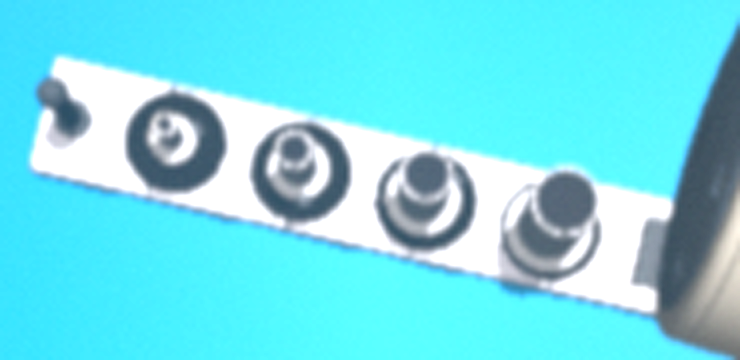

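View pics/scene2.png

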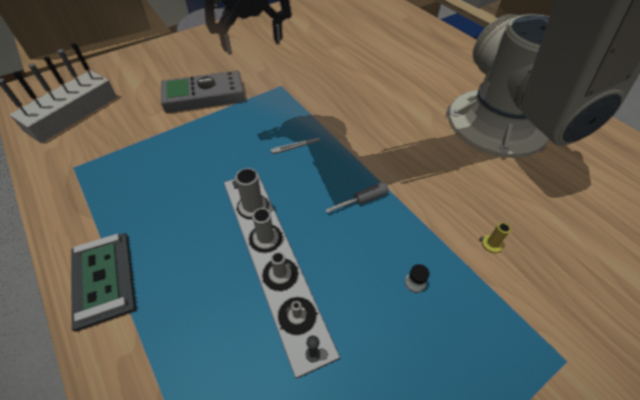

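```bash
python3 - <<'E'
from h import *
P=[[.63,.1243],[.615,.0511],[.6005,-.0224],[.5859,-.0955]]
for (u,v,z),p in zip(((164,124,.055),(296,148,.07),(429,176,.085),(567,202,.1)),P):
    q=ray('top',(u+.5)/4-.5+210,(v+.5)/4-.5+100,z)[:2];print(q.round(4),((q-p)*1e3).round(1))
E
```

```text
[0.6307 0.1258] [0.7 1.5]
[0.6165 0.0513] [1.5 0.2]
[ 0.6004 -0.0214] [-0.1  1. ]
[ 0.5859 -0.0945] [0. 1.]
```

All within 2 mm of the pad centres, upright, and the robot is clear.

```bash
python3 -c "
from workcell import finish_job,observe
print(observe()['qvel'].round(4)); print(finish_job())"
```

```text
[ 0.0412  0.0095  0.0082 -0.0043  0.0028 -0.0056]
the job is handed in; nothing more can be done
None
```

All four nozzles are on the rail and the job is handed in, after about 27 s of the 102 s allowed. Counted from the end post they stand short, medium, long, longest. None toppled, and the yellow look-alike was left alone.

- **Position:** the last overhead picture puts the four bores within about 2 mm of their pad centres (limit 12 mm). All four look upright in the overhead and scene pictures.
- **Clearance and force:** the gripper was open and well clear of the nozzles. The highest wrist force I read was about 6.4 N.
- **Failed or disagreeing checks:** none failed. Top and wrist cameras agreed to within about 3 to 4 mm. The gripper's reported opening was 1 to 2 mm below each barrel's diameter, without effect on the grasps.

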